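# Impact-test a glazed tile on the spring tester

## Task

Impact-test the blue-glazed tile: take it from the rack and stand it fully down in the tester's holder. Then draw the striker's handle back just until the sear has caught it, without letting it slip and without hauling it hard against the rear buffer, and let go of it. Then press the red trip lever to fire the striker at the tile, never at an empty holder, and leave the tile standing in the holder, the lever up again and everything else where it was.

Things in the scene. Friction and masses are not known exactly. Their poses are not given: they have to be found in the camera images.
- tester: Blue and steel spring impact tester, fixed, base 410 x 120 x 16 mm. Origin on the table; its x axis is the firing direction. All lies along its line y = 0: tile holder x = 89 to 144 mm, barrel (top 77 mm over the table) -30 to 60, steel sliding head (top 73 mm) with the black handle behind it (handle at x = -68 when home), then the sear block with the red trip lever, to x = -260.
- seat (a point): Middle of the holder's slot, on its floor, 20 mm over the table; axes as the tester's. Slot 12 mm wide along the tester's x (front jaws to anvil), 54 mm along y; walls to 70 mm over the table, flared lips to 80 mm. A tile stands in it on its end, its thickness along the tester's x, its top 110 mm over the table.
- handle (a point): Point on the axis of the upright black cocking handle, 18 mm round, 73 to 121 mm over the table; this point is 100 mm up and moves with the striker. Pull it towards the tester's -x: the spring takes 0.3 N per mm of draw, plus 1 N of friction. From 22 to 13 mm before the catch the sear rides up and adds 2 to 3 N; as it drops in, the pull falls by about 2 N.
- striker (a joint): Draw of the striker, m; home within 4 mm of 0. The sear block is clamped anywhere on its scale, so the sear catches at some draw from 0.025 to 0.047, known only by feel: 2 mm past the catch the head meets the rear buffer and the pull steepens sharply, from 0.3 to 6.5 N per mm at the handle. The sear then holds: ease the handle forward until it bears the load, and let go.
- buffer (a joint): Squeeze of the small stiff rubber buffer in the sear block behind the striker head, m: 0 untouched. It gives only 1 mm per 6.5 N, so its reading is too coarse to go by: judge it by the pull. Over 0.0015 (10 N) is too hard.
- trip_press (a point): Where to press the red trip lever: fixed on the tester at x = -228 mm, 77 mm over the table, the height of the lever's flat top at rest. The red pad is 38 mm long along the tester's x, 32 mm wide; it is clamped with the sear block up to 11 mm fore or aft, so it always lies under this point. Pressed down, it lets go after 2 to 6 mm, at 3 to 7 N; its travel ends at 9 to 15 mm.
- trip (a joint): Angle of the trip lever, rad: 0 at rest, about 0.05 where the sear lets go, 0.30 at the end of its travel; it springs back.
- rack: Wooden rack, 220 x 50 mm, 34 mm high, fixed, with a groove 11.5 mm wide and 24 mm deep along its x axis; three tiles stand in it in a row, 65 mm apart. Origin under its centre.
- tile_blue: The tile to test: 50 mm wide (its x) x 9 mm thick (its y) x 90 mm tall, 90 g, blue glaze over a bare clay foot. Origin at the centre of its lower end; z up.
- tile_white: White tile, same shape; leave it.
- tile_green: Green tile, same shape; leave it.
- vase: Unglazed vase, 170 mm tall, 88 mm wide; leave it.
- vase_small: Unglazed vase, 120 mm tall, 72 mm wide; leave it.
- glaze_jar: Closed jar, 70 mm wide, 90 mm tall; leave it.
- bowl: Blue bowl, 110 mm wide, 45 mm tall; leave it.
- mug: Unglazed mug, 80 mm wide, 95 mm tall; leave it.
- rib: Wooden throwing rib lying flat, 100 x 50 x 8 mm; leave it.

How it is judged (in metres and radians):
On the way, in this order (a step that is already met when the one before it is completed fails the run):
1. the blue tile stands fully down in the holder, let go, the striker still home (x of tile_blue in the frame of tester between 0.1 and 0.108 m and y of tile_blue in the frame of tester between -0.005 and 0.005 m and height (world z) of tile_blue below 0.0235 m and angle between tile_blue's own z axis and vertical below 0.1 rad and angle between the y axis of tile_blue and the x axis of tester, either way round below 0.12 rad and value of joint striker between -0.008 and 0.008 m and contact force between the fingers and tile_blue below 0.1 N), for 0.2 s.
2. the striker rests drawn back on the sear, the handle let go, the tile still seated (x of tile_blue in the frame of tester between 0.1 and 0.108 m and y of tile_blue in the frame of tester between -0.005 and 0.005 m and height (world z) of tile_blue below 0.0235 m and angle between tile_blue's own z axis and vertical below 0.1 rad and angle between the y axis of tile_blue and the x axis of tester, either way round below 0.12 rad and value of joint striker above 0.022 m and value of joint trip below 0.05 rad and distance between the grasp point and handle above 0.03 m), for 0.2 s.
3. the trip lever is pressed and the striker flies (over 0.3 m/s) at the seated tile (x of tile_blue in the frame of tester between 0.1 and 0.108 m and y of tile_blue in the frame of tester between -0.005 and 0.005 m and height (world z) of tile_blue below 0.0235 m and angle between tile_blue's own z axis and vertical below 0.1 rad and angle between the y axis of tile_blue and the x axis of tester, either way round below 0.12 rad and velocity of joint striker below -0.3 m/s and value of joint trip above 0.05 rad).
At the end, for the whole second after the job is handed in: The blue tile stands fully down in the holder (within 3.5 mm of the floor, within 4 mm along the tester and 5 mm across, within 0.1 rad of upright and 0.12 rad of square), at rest; the striker is home (within 8 mm of 0) and the trip lever back up (under 0.03 rad) (x of tile_blue in the frame of tester between 0.1 and 0.108 m and y of tile_blue in the frame of tester between -0.005 and 0.005 m and height (world z) of tile_blue below 0.0235 m and angle between tile_blue's own z axis and vertical below 0.1 rad and angle between the y axis of tile_blue and the x axis of tester, either way round below 0.12 rad and value of joint striker between -0.008 and 0.008 m and value of joint trip below 0.03 rad and linear speed of tile_blue below 0.02 m/s); the robot touches nothing.
It fails at once if the striker was hauled hard into the rear buffer, squeezing it by more than 1.5 mm (10 N) (value of joint buffer above 0.0015 m).
It fails at once if the striker flew home (over 0.3 m/s) with the trip lever not pressed: it slipped or was let go before it was caught (velocity of joint striker below -0.3 m/s and value of joint trip below 0.03 rad).
It fails at once if the striker flew (over 0.3 m/s) with no tile seated in the holder (velocity of joint striker below -0.3 m/s and not (x of tile_blue in the frame of tester between 0.1 and 0.108 m and y of tile_blue in the frame of tester between -0.005 and 0.005 m and height (world z) of tile_blue below 0.0235 m and angle between tile_blue's own z axis and vertical below 0.1 rad and angle between the y axis of tile_blue and the x axis of tester, either way round below 0.12 rad)).
It fails at once if another tile or a bystander was moved by more than 15 mm (distance of any of tile_white, tile_green, vase, vase_small, glaze_jar, bowl, mug, rib from where it was at the start of the episode above 0.015 m).
It also fails if it takes over 64 s, if anything falls off the work surface, if the arm or the gripper's body presses on something with over 40 N, if the wrist force passes 120 N, or if a joint passes its speed limit or range.

## Robot

A 7-joint arm with a two-finger parallel gripper is mounted at the origin on the work surface. World frame = base frame: x ahead of the robot, y to its left, z up, the work surface at z = 0. Lengths are in m, angles in degrees, forces in N, time in s.
With the tool pointing down it reaches from about 0.425 to 0.875 m from the base axis. Payload 4.7 kg.
Tool frame: the origin (TCP) lies midway between the tips of the shut fingers; the grasp point (between the pads) lies 19 mm behind it; z points along the fingers, y is the line along which they close (so a half turn about z gives the same grasp; the last joint's range is limited). The gripper opens to 87 mm and grips with 3 to 60 N. Pads are 19 mm wide; open, the fingers measure 117 mm over their backs; the gripper's body (75 mm by 190 mm) begins 51 mm behind the grasp point.
Start: joints at [66.125, 18.392, -4.016, 83.108, 1.295, 78.541, -3.26], TCP at [0.271, -0.591, 0.223] pointing down, gripper open.
Joint ranges: [-163.93, 163.93], [-17.29, 119.83], [-79.2, 71.16], [3.27, 140.29], [-89.18, 269.18], [5.43, 117.66], [-154.24, 154.24]. Speed limits (degrees/s): [147.25, 147.25, 180, 180, 180, 180, 180].

## Interface

Orientations are given as [roll, pitch, yaw] about the fixed x, y, z axes, in that order (R = Rz(yaw) Ry(pitch) Rx(roll)).
In Python, from cell import env, viewer, boxes_of, masks_of gives the robot as it stands. The module is installed in compiled form; this text tells all that it offers.
- The arm moves only by the tool apply_moves, never from a script. Its argument "moves" is a list of rows, each a list of 7 numbers: the shift along the tool's x, y, z scaled (see below), then the turn, a rotation vector about the tool's x, y, z scaled (see below), then the opening, from 0 (shut) to 1 (fully open). A call has 1 to 20 rows; each row is the pose to reach, as a shift and turn from the pose commanded when the call began, along the tool's axes at that moment; what a row does not reach only later rows make up. The controller multiplies each number of a shift by 0.2 m and each number of a turn by 1.5 rad. A row lasts 1/10 s, in which the tool goes at most 50 mm and 8.59 degrees, less where a joint would pass 70% of its speed; a pose out of reach is approached as far as the arm can. A call with a number of a shift or a turn outside -1 to 1 is refused whole. A call with a gripper value outside its range is refused whole. The fingers move at their own pace and stop on an object; "grip_force" is the grip in N (left out, the last holds). Time passes only in rows, so rows that repeat a pose let the fingers close. It gives the time, the measured TCP pose, the force, the opening and the grip force at its end, in the units of the state.
- env.get_obs(): the state, without advancing time (a new reading comes with each control period).
- viewer.read_camera(name): name is "side" or "top" or "wrist"; returns the picture (420x560x3 uint8, red, green, blue); there is no depth.
- viewer.get_calibration(name): a dict with "fov_y" (degrees; the focal length in pixels is half the picture's height over the tangent of half this angle, whatever the lens; pixels are square), "cx", "cy" (the principal point, pixels), "position" and "orientation" of the camera in the world. Camera axes: x right, y up, looking along -z (the intrinsics and any distortion apply to the point x, -y, -z); pixel columns grow to the right and rows downward; lengths in m; the calibration is good to about 2 mm. A picture is of the moment at which its call begins: read the wrist's pose just before it. get_calibration takes no time and is no camera call; for the wrist camera it gives the pose at the moment of the call.
- env.sign_off(): hands the job in; it is judged then, once.
Trained networks look in the newest picture that a camera, given by its name, has taken for a name from the list of things; names that differ only in an ending like _2 or _b are one class to them, and where a whole thing is asked for, a point or a joint stands for the part that bears it (a point fixed in the world has none). Each returns a list of dicts, best first, with "conf" (0 to 1); they miss things now and then, are a little off and sometimes report something else, mostly with a low value. They report only what shows in the picture. A call takes as long as a camera call.
- boxes_of(camera, target): "location" ([column, row] in pixels, amid what is visible of it).
- masks_of(camera, target): "pixels" (420x560 bool, what is visible of it) and "location" ([column, row] in pixels, amid what is visible of it).
The state is a dict: "time_s": time; "qpos": joint angles; "joint_velocities": joint speeds; "effort": joint torques, N m; "tool_pos": TCP position; "tool_rot": TCP orientation; "force": force on the tool from outside, world axes, zero at the start; "wrist_torque": the same for the moment, N m; "grip_width": finger opening in m; "grasp_force": force on a finger pad.
Only numpy, scipy, OpenCV 4.12 (cv2) and the standard library are available. Lean on these libraries where they do the work, as an engineer would, in place of code of your own. Each camera call takes 0.05 s, during which the arm holds its last target. There are 200 camera calls.

## Working session

There is one attempt and no reset: what is moved stays moved. The work goes in short steps, Python scripts to look and compute and a tool call to move; the robot and the scene stay as the last step left them, time stands still between calls to the robot, and variables do not carry over. Pictures are saved under pics/ and viewed, at most 12 in all, crops included, and the job is handed in when it is done.

Besides the shell and the picture viewer there is one more tool, called after "Emit:" by a JSON object that holds its "api" and its "payload". apply_moves: Moves the arm, as the interface text tells. Shifts and turns lie within -1 to 1; 1 stands for 0.2 m of shift or 1.5 rad of turn. Its arguments: {"type":"object","properties":{"moves":{"type":"array","items":{"type":"array","items":{"type":"number","minimum":-1,"maximum":1}}},"grip_force":{"type":"number"}},"required":["moves"]}

```bash
mkdir -p pics; cat > h.py <<'E'
from cell import env, viewer, boxes_of, masks_of
import numpy as np, cv2
from scipy.spatial.transform import Rotation as R
def cam(n):
    c=viewer.get_calibration(n); return c
def rotm(o):
    o=np.array(o,float)
    if o.shape==(3,3): return o
    if o.size==4: return R.from_quat(o).as_matrix()
    return R.from_euler('xyz',o,degrees=True).as_matrix()
def ray(c,px):
    f=210/np.tan(np.radians(c['fov_y'])/2)
    d=np.array([(px[0]-c['cx'])/f,-(px[1]-c['cy'])/f,-1.])
    return np.array(c['position']),rotm(c['orientation'])@d
def atz(c,px,z):
    p,d=ray(c,px); return p+d*(z-p[2])/d[2]
def proj(c,P):
    f=210/np.tan(np.radians(c['fov_y'])/2)
    q=rotm(c['orientation']).T@(np.array(P)-np.array(c['position']))
    return np.array([c['cx']+f*q[0]/-q[2],c['cy']-f*q[1]/-q[2]])
def shot(n,fn):
    im=viewer.read_camera(n); cv2.imwrite('pics/'+fn,im[:,:,::-1]); return im
E
python3 - <<'E'
from h import *
for n in('top','side','wrist'):
    print(n,cam(n))
shot('side','s0.png'); im=shot('top','t0.png')
for t in ['tester','seat','handle','trip','rack','tile_blue','tile_white','tile_green','vase','bowl','mug','rib','glaze_jar','vase_small']:
    print(t,[(np.round(b['location'],1),round(b['conf'],2)) for b in boxes_of('top',t)[:2]])
print(env.get_obs())
E
```

```text
top {'fov_y': 45.693161216452246, 'cx': 275.8434144710046, 'cy': 208.0132496032455, 'position': array([0.40516918, 0.02694657, 1.69593018]), 'orientation': array([  3.86415682,   0.56245406, -91.0142597 ])}
side {'fov_y': 50.31254271850458, 'cx': 277.00126114848496, 'cy': 204.71758546568117, 'position': array([0.20586732, 1.22894988, 0.86356491]), 'orientation': array([  58.84956076,    0.83007588, -166.88654629])}
wrist {'fov_y': 67.23678915701169, 'cx': 279.3644245728361, 'cy': 204.49022243521233, 'position': array([ 0.33508329, -0.56062116,  0.38305286]), 'orientation': array([-14.79305518,   0.09694611, -65.30144466])}
tester [(array([303.6, 207.9]), 0.69)]
seat [(array([301.3, 209.9]), 0.56)]
handle [(array([311.7, 203.9]), 0.64), (array([195.7, 216.8]), 0.62)]
trip [(array([353.2, 197. ]), 0.77), (array([310.5, 206.8]), 0.23)]
rack [(array([196.8, 217.4]), 0.94), (array([189.9, 232.5]), 0.72)]
tile_blue []
tile_white []
tile_green [(array([386.2, 277.9]), 0.21)]
vase [(array([434.7, 258.4]), 0.9), (array([302.8, 210.3]), 0.5)]
bowl [(array([270.6, 136.2]), 0.88), (array([311.5,
[... 212 characters left out ...]
s': 0.8, 'qpos': array([66.12493189, 18.39274991, -4.01675587, 83.10800386,  1.29558777,
       78.54117668, -3.25934119]), 'joint_velocities': array([-0.02248346,  0.02570733, -0.04187727,  0.01769989, -0.05315137,
       -0.1595129 ,  0.04201511]), 'effort': array([-6.88188738e-04, -4.91044056e+01, -4.03612722e-01, -3.12755370e+01,
       -6.41340204e-02,  3.34814633e-02,  7.05553717e-06]), 'tool_pos': array([ 0.27142022, -0.59063556,  0.22257327]), 'tool_rot': array([1.79996761e+02, 3.12611046e-03, 2.46852721e+01]), 'force': array([ 0.43118438,  0.55912798, -0.58765762]), 'wrist_torque': array([-0.00234376, -0.02323409,  0.03737992]), 'grasp_force': 0.0, 'grip_width': 0.08684758875314497}
```

View pics/t0.png

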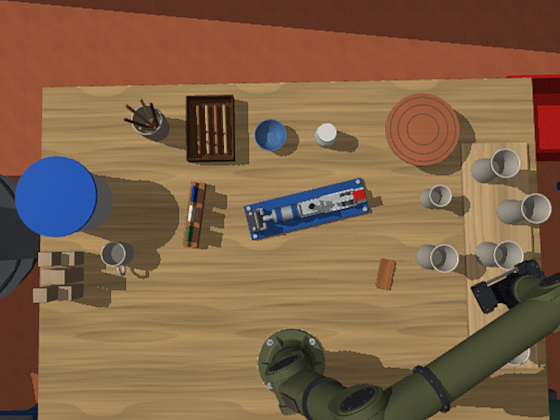

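View pics/s0.png

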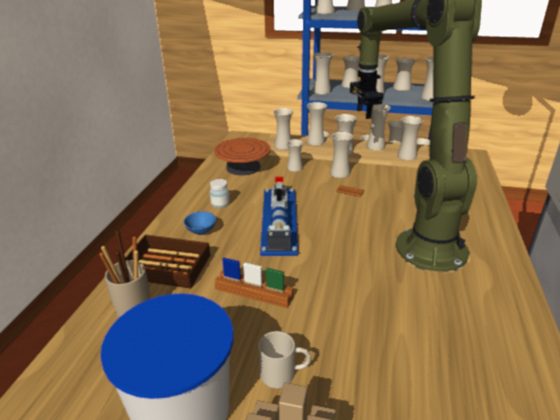

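The top view shows the tester at about (307,208), holder to the left and red trip to the right. The rack is at (196,215), with the blue tile at its far end (193,192), then white, then green.

```bash
python3 - <<'E'
from h import *
im=viewer.read_camera('top'); c=cam('top')
hsv=cv2.cvtColor(im,cv2.COLOR_RGB2HSV)
def cc(m,box):
    k=np.zeros(m.shape,np.uint8); x0,y0,x1,y1=box; k[y0:y1,x0:x1]=255; return cv2.bitwise_and(m,k)
blue=cv2.inRange(hsv,(105,120,50),(130,255,255))
red=cv2.inRange(hsv,(0,190,120),(6,255,255))
def rect(m,z,s):
    p=cv2.findNonZero(m); 
    if p is None: print(s,'none');return
    p=p[:,0]; W=np.array([atz(c,q,z)[:2] for q in p]); r=cv2.minAreaRect((W*1000).astype(np.float32)); print(s,len(p),'rect',np.round(r[0],1),np.round(r[1],1),round(r[2],1),'mean',W.mean(0).round(4))
rect(cc(blue,(235,170,380,245)),0.016,'base')
rect(cc(red,(340,180,375,210)),0.077,'red')
rect(cc(blue,(180,175,210,210)),0.1,'tileblue')
m=masks_of('top','rack')[0]['pixels'].astype(np.uint8)*255
rect(m,0.034,'rack')
for b in masks_of('top','handle')[:2]: rect(b['pixels'].astype(np.uint8)*255,0.121,'handle%.2f'%b['conf'])
E
```

```text
base 2261 rect [515.2 -61.2] [117.6 406.5] 12.8 mean [ 0.5119 -0.0551]
red 94 rect [ 552.8 -228.9] [30.1 33.9] 9.6 mean [ 0.5531 -0.2287]
tileblue 50 rect [565.4 303.4] [16.9 48. ] 81.5 mean [0.566  0.3059]
rack 624 rect [502.5 314.4] [ 52.9 214.7] 82.4 mean [0.5038 0.307 ]
handle0.56 316 rect [502.1 -20.2] [ 40.  215.8] 13.0 mean [ 0.5098 -0.0539]
```

Emit:
{"api": "apply_moves", "payload": {"moves": [[0.98, -0.59, -0.2, 0, 0, -1, 1], [0.98, -0.59, -0.2, 0, 0, -1, 1], [0.98, -0.59, -0.2, 0, 0, -1, 1], [0.98, -0.59, -0.2, 0, 0, -1, 1], [0.98, -0.59, -0.2, 0, 0, -1, 1], [0.98, -0.59, -0.2, 0, 0, -1, 1], [0.98, -0.59, -0.2, 0, 0, -1, 1], [0.98, -0.59, -0.2, 0, 0, -1, 1], [0.98, -0.59, -0.2, 0, 0, -1, 1], [0.98, -0.59, -0.2, 0, 0, -1, 1]]}}

```text
time_s: 1.95
tool_pos: [0.4003, -0.4015, 0.2627]
tool_rot: [180.0, 0.0, 111.0]
force: [-0.1, -0.6, 0.9]
grip_width: 0.0874
grasp_force: 0.0
```

```bash
cat >> h.py <<'E'
def plan(p,yaw):
    """scaled row from current measured pose to TCP p, tool down, yaw deg"""
    o=env.get_obs(); r=R.from_euler('xyz',o['tool_rot'],degrees=True)
    s=r.inv().apply(np.array(p)-o['tool_pos'])/0.2
    w=(r.inv()*R.from_euler('xyz',[180,0,yaw],degrees=True)).as_rotvec()/1.5
    print('from',o['tool_pos'].round(4),o['tool_rot'].round(2),'F',o['force'].round(2),'row',s.round(3),w.round(3),'t',round(o['time_s'],2))
E
python3 - <<'E'
from h import *
plan([.55,-.23,.26],150)
E
```

```text
from [ 0.4003 -0.4015  0.2627] [1.8000e+02 2.0000e-02 1.1098e+02] F [-0.11 -0.6   0.92] row [0.533 1.006 0.013] [-0.     0.    -0.454] t 1.95
```

Emit:
{"api": "apply_moves", "payload": {"moves": [[0.53, 1, 0, 0, 0, -0.71, 1], [0.53, 1, 0, 0, 0, -0.71, 1], [0.53, 1, 0, 0, 0, -0.71, 1], [0.53, 1, 0, 0, 0, -0.71, 1], [0.53, 1, 0, 0, 0, -0.71, 1], [0.53, 1, 0, 0, 0, -0.71, 1], [0.53, 1, 0, 0, 0, -0.71, 1], [0.53, 1, 0, 0, 0, -0.71, 1]]}}

```text
time_s: 2.75
tool_pos: [0.5502, -0.2317, 0.2625]
tool_rot: [-180.0, -0.0, 171.7]
force: [0.3, -0.3, 0.4]
grip_width: 0.0873
grasp_force: 0.0
```

```bash
python3 - <<'E'
from h import *
plan([.56,-.03,.26],172.4)
E
```

```text
from [ 0.5502 -0.2317  0.2625] [-180.     -0.    171.74] F [ 0.28 -0.33  0.43] row [0.096 1.005 0.012] [-0.    -0.    -0.008] t 2.75
```

Emit:
{"api": "apply_moves", "payload": {"moves": [[0, 1, 0, 0, 0, 0, 1], [0, 1, 0, 0, 0, 0, 1], [0, 1, 0, 0, 0, 0, 1], [0, 1, 0, 0, 0, 0, 1], [0, 1, 0, 0, 0, 0, 1], [0, 1, 0, 0, 0, 0, 1]]}}

```text
time_s: 3.35
tool_pos: [0.5791, -0.0326, 0.2628]
tool_rot: [-180.0, 0.0, 171.7]
force: [-0.9, -1.0, -0.7]
grip_width: 0.0871
grasp_force: 0.0
```

```bash
python3 - <<'E'
from h import *
c=cam('wrist'); im=shot('wrist','w1.png'); print(c)
u=np.array([-.2215,.975]);o=np.array([.503,-.0076])
v=im.copy()
def mark(x,y,z,col):
    n=np.array([-u[1],u[0]]); p=o+u*x+n*y; q=proj(c,[*p,z]); cv2.circle(v,tuple(int(round(t)) for t in q),3,col,1); print(x,y,z,q.round(1))
mark(.104,0,.08,(255,255,0)); mark(-.068,0,.121,(255,255,0)); mark(-.228,0,.077,(255,255,0))
for x in(-.26,.15):
  for y in(-.06,.06): mark(x,y,.016,(0,255,0))
for t in ['handle','trip','seat','tile_blue','rack']: print(t,[(np.round(b['location'],1),round(b['conf'],2)) for b in boxes_of('wrist',t)[:2]])
cv2.imwrite('pics/w1m.png',cv2.resize(v[:,:,::-1],(784,588)))
plan([.58,.17,.26],172.4)
E
```

```text
{'fov_y': 67.23678915701169, 'cx': 279.3644245728361, 'cy': 204.49022243521233, 'position': array([ 0.51082363, -0.02170624,  0.42437532]), 'orientation': array([-1.48284934e+01,  3.46851594e-02,  8.16991873e+01])}
0.104 0 0.08 [387.7  72.8]
-0.068 0 0.121 [225.8 137. ]
-0.228 0 0.077 [101.4 187.5]
-0.26 -0.06 0.016 [126.9 226.9]
-0.26 0.06 0.016 [ 82.1 143.5]
0.15 -0.06 0.016 [419.8 114.4]
0.15 0.06 0.016 [393.4  13.4]
handle [(array([234.3, 129.5]), 0.9)]
trip [(array([121.1, 174.9]), 0.59)]
seat [(array([275.8, 117.2]), 0.6)]
tile_blue [(array([554. , 132.1]), 0.71)]
rack [(array([544.4,  91.6]), 0.94)]
from [ 0.579  -0.0358  0.2624] [-1.7998e+02 -1.0000e-02  1.7145e+02] F [-0.19 -0.61  0.55] row [0.148 1.018 0.012] [-0.    -0.    -0.011] t 3.65
```

View pics/w1m.png

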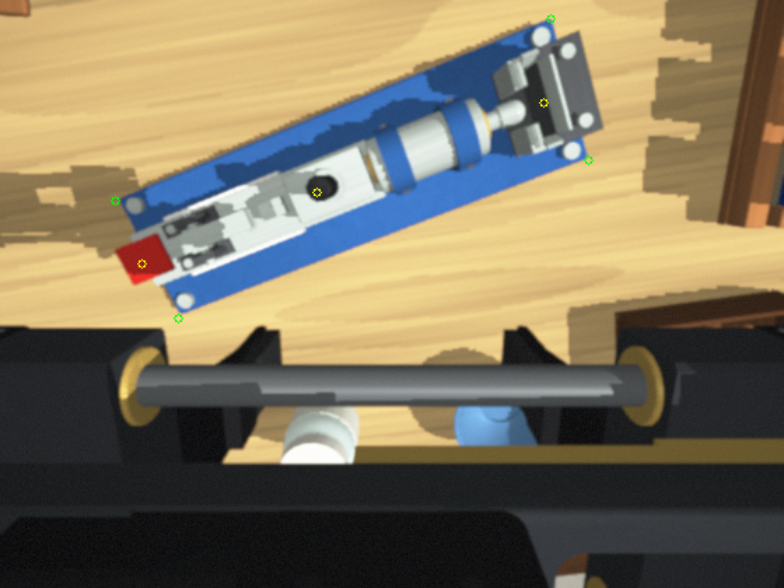

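Emit:
{"api": "apply_moves", "payload": {"moves": [[-0.05, 1, 0, 0, 0, 0, 1], [-0.05, 1, 0, 0, 0, 0, 1], [-0.05, 1, 0, 0, 0, 0, 1], [-0.05, 1, 0, 0, 0, 0, 1], [-0.05, 1, 0, 0, 0, 0, 1], [-0.05, 1, 0, 0, 0, 0, 1]]}}

```text
time_s: 4.25
tool_pos: [0.6178, 0.1637, 0.2621]
tool_rot: [180.0, -0.0, 171.8]
force: [-0.2, -0.6, 0.1]
grip_width: 0.087
grasp_force: 0.0
```

Emit:
{"api": "apply_moves", "payload": {"moves": [[0, 0.65, 0.2, 0, 0, 0, 1], [0, 0.65, 0.2, 0, 0, 0, 1], [0, 0.65, 0.2, 0, 0, 0, 1], [0, 0.65, 0.2, 0, 0, 0, 1], [0, 0.65, 0.2, 0, 0, 0, 1], [0, 0.65, 0.2, 0, 0, 0, 1], [0, 0.65, 0.2, 0, 0, 0, 1]]}}

```text
time_s: 4.95
tool_pos: [0.6383, 0.2881, 0.2232]
tool_rot: [-179.9, 0.1, 171.4]
force: [0.0, -0.2, 0.7]
grip_width: 0.0875
grasp_force: 0.0
```

```bash
python3 - <<'E'
from h import *
c=cam('wrist'); im=shot('wrist','w2.png')
for t in ['tile_blue','tile_white','tile_green']:
  for b in masks_of('wrist',t)[:1]:
    m=b['pixels'].astype(np.uint8); p=cv2.findNonZero(m)[:,0]
    W=np.array([atz(c,q,.1)[:2] for q in p]); r=cv2.minAreaRect((W*1000).astype(np.float32)); print(t,b['location'],b['conf'],len(p),np.round(r[0],1),np.round(r[1],1),round(r[2],1))
v=im.copy()
for s in(-1,1):
  for k in (-25,25):
    u=np.array([np.cos(np.radians(-7.6)),np.sin(np.radians(-7.6))])
    P=np.array([.5025,.3144])+u*(.065+k/1000)+np.array([-u[1],u[0]])*s*.0045
    q=proj(c,[*P,.1]);cv2.circle(v,tuple(int(round(t)) for t in q),2,(255,255,0),1)
cv2.imwrite('pics/w2m.png',cv2.resize(v[:,:,::-1],(784,588)))
plan([.567,.306,.16],172.4)
E
```

```text
tile_blue [288.3, 111.2] 0.97 621 [564.4 309.1] [ 9.8 49.1] 83.3
tile_white [287.7, 33.4] 0.65 845 [506.9 316.5] [ 9.8 55.7] 82.2
from [0.6374 0.2899 0.223 ] [-1.7999e+02  5.0000e-02  1.7155e+02] F [-0.32 -0.04  0.09] row [0.36  0.028 0.315] [-0.     0.001 -0.01 ] t 5.15
```

View pics/w2m.png

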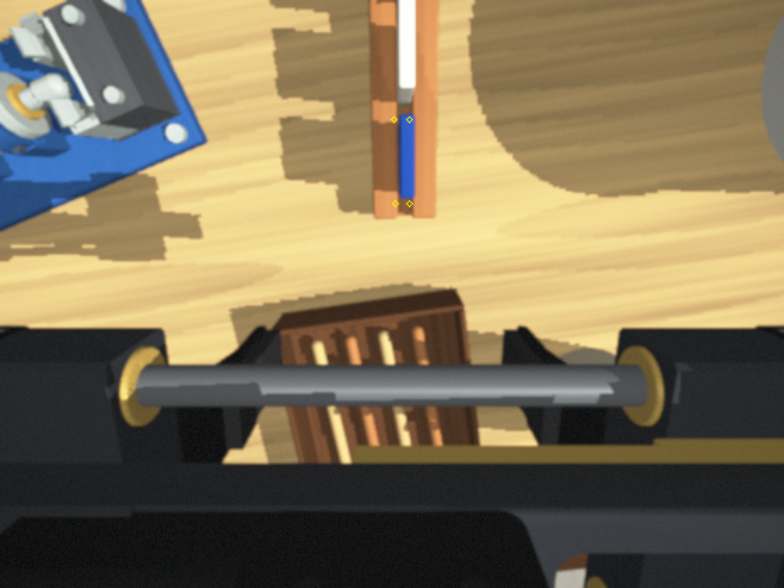

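```bash
python3 - <<'E'
from h import *
plan([.5645,.309,.15],173);plan([.5645,.309,.077],173)
E
```

```text
from [0.6374 0.2899 0.223 ] [-1.7999e+02  5.0000e-02  1.7155e+02] F [-0.32 -0.04  0.09] row [0.375 0.041 0.365] [-0.     0.001 -0.017] t 5.15
from [0.6374 0.2899 0.223 ] [-1.7999e+02  5.0000e-02  1.7155e+02] F [-0.32 -0.04  0.09] row [0.375 0.041 0.73 ] [-0.     0.001 -0.017] t 5.15
```

Emit:
{"api": "apply_moves", "payload": {"moves": [[0.375, 0.041, 0.37, 0, 0, -0.017, 1], [0.375, 0.041, 0.37, 0, 0, -0.017, 1], [0.375, 0.041, 0.37, 0, 0, -0.017, 1], [0.375, 0.041, 0.5, 0, 0, -0.017, 0.6], [0.375, 0.041, 0.62, 0, 0, -0.017, 0.6], [0.375, 0.041, 0.73, 0, 0, -0.017, 0.5], [0.375, 0.041, 0.73, 0, 0, -0.017, 0.4], [0.375, 0.041, 0.73, 0, 0, -0.017, 0.35]]}}

```text
time_s: 5.95
tool_pos: [0.5644, 0.31, 0.0771]
tool_rot: [180.0, 0.0, 173.1]
force: [0.5, 0.3, -0.1]
grip_width: 0.0549
grasp_force: 0.0
```

```bash
python3 - <<'E'
from h import *
c=cam('wrist'); im=shot('wrist','w3.png')
for b in masks_of('wrist','tile_blue')[:1]:
    m=b['pixels'].astype(np.uint8); p=cv2.findNonZero(m)[:,0]
    W=np.array([atz(c,q,.1)[:2] for q in p]); r=cv2.minAreaRect((W*1000).astype(np.float32)); print(b['location'],b['conf'],len(p),np.round(r[0],1),np.round(r[1],1),round(r[2],1))
o=env.get_obs();print(o['tool_pos'],o['force'],o['grip_width'])
print(proj(c,o['tool_pos']))
E
```

```text
[276.3, 234.3] 0.79 1726 [556.2 310.7] [ 9.4 63.7] 83.4
[0.56500732 0.31067053 0.07833101] [ 0.42652167 -0.67921496  1.21019727] 0.04739104666131234
[279.31647551 252.56328903]
```

View pics/w3.png

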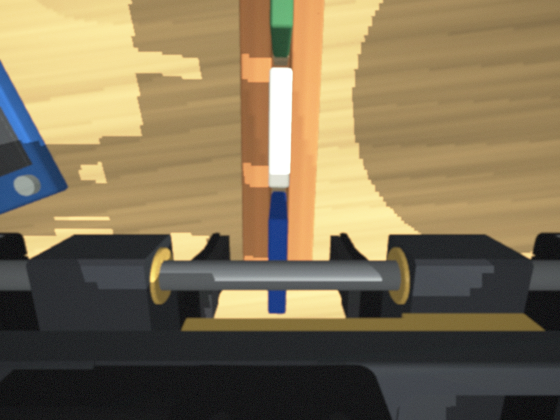

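Fingers straddle the blue tile evenly (tile at column 277, TCP column 279). Next: grip and lift.

Emit:
{"api": "apply_moves", "payload": {"moves": [[0, 0, 0, 0, 0, 0, 0], [0, 0, 0, 0, 0, 0, 0], [0, 0, 0, 0, 0, 0, 0], [0, 0, 0, 0, 0, 0, 0], [0, 0, 0, 0, 0, 0, 0], [0, 0, 0, 0, 0, 0, 0], [0, 0, 0, 0, 0, 0, 0], [0, 0, 0, 0, 0, 0, 0]], "grip_force": 20}}

```text
time_s: 6.85
tool_pos: [0.5639, 0.31, 0.0766]
tool_rot: [-180.0, 0.0, 173.1]
force: [0.8, -0.7, 1.7]
grip_width: 0.0091
grasp_force: 20.0
```

Emit:
{"api": "apply_moves", "payload": {"moves": [[0, 0, -0.1, 0, 0, 0, 0], [0, 0, -0.2, 0, 0, 0, 0], [0, 0, -0.3, 0, 0, 0, 0], [0, 0, -0.4, 0, 0, 0, 0], [0, 0, -0.5, 0, 0, 0, 0], [0, 0, -0.6, 0, 0, 0, 0], [0, 0, -0.6, 0, 0, 0, 0]]}}

```text
time_s: 7.55
tool_pos: [0.5651, 0.3111, 0.1991]
tool_rot: [179.8, 0.2, 173.1]
force: [0.6, 0.8, -0.3]
grip_width: 0.009
grasp_force: 20.0
```

```bash
python3 - <<'E'
from h import *
o=env.get_obs();print(o['grip_width'],o['grasp_force'])
u=np.array([-.2215,.975]);oo=np.array([.503,-.0076])
p=oo+u*.104; print(p)
plan([*p,.2],192.8)
plan([p[0]+.08,p[1],.2],192.8)
E
```

```text
0.009014937533224047 19.95958978019189
[0.479964 0.0938  ]
from [0.5651 0.3111 0.1991] [179.85   0.22 173.11] F [ 0.59  0.83 -0.32] row [ 0.292 -1.13  -0.008] [ 0.001  0.003 -0.229] t 7.55
from [0.5651 0.3111 0.1991] [179.85   0.22 173.11] F [ 0.59  0.83 -0.32] row [-0.105 -1.082 -0.007] [ 0.001  0.003 -0.229] t 7.55
```

Emit:
{"api": "apply_moves", "payload": {"moves": [[-0.05, -1, 0, 0, 0, -0.23, 0], [-0.05, -1, 0, 0, 0, -0.23, 0], [-0.05, -1, 0, 0, 0, -0.23, 0], [-0.05, -1, 0, 0, 0, -0.23, 0], [-0.05, -1, 0, 0, 0, -0.23, 0], [-0.05, -1, 0, 0, 0, -0.23, 0], [-0.05, -1, 0, 0, 0, -0.23, 0], [-0.05, -1, 0, 0, 0, -0.23, 0]]}}

```text
time_s: 8.35
tool_pos: [0.5494, 0.1126, 0.1962]
tool_rot: [179.9, -0.0, -166.9]
force: [-0.1, -0.7, -0.5]
grip_width: 0.0087
grasp_force: 20.0
```

```bash
python3 - <<'E'
from h import *
c=cam('wrist'); im=shot('wrist','w4.png')
u=np.array([-.2215,.975]);oo=np.array([.503,-.0076]);n=np.array([-u[1],u[0]])
v=cv2.resize(im,(784,588))
for x,y,z in [(.098,-.027,.07),(.11,-.027,.07),(.098,.027,.07),(.11,.027,.07),(.144,.03,.07),(.144,-.03,.07),(.15,.06,.016),(.15,-.06,.016),(-.068,0,.121)]:
    q=proj(c,[*(oo+u*x+n*y),z])*1.4; cv2.circle(v,tuple(int(round(t)) for t in q),3,(255,255,0),1); print(x,y,q.round())
cv2.imwrite('pics/w4m.png',v[:,:,::-1])
o=env.get_obs();print(o['tool_pos'],o['tool_rot'])
E
```

```text
0.098 -0.027 [376. 208.]
0.11 -0.027 [395. 208.]
0.098 0.027 [376. 119.]
0.11 0.027 [396. 119.]
0.144 0.03 [451. 114.]
0.144 -0.03 [448. 213.]
0.15 0.06 [451.  78.]
0.15 -0.06 [445. 245.]
-0.068 0 [ 51. 162.]
[0.54951782 0.1125639  0.196335  ] [ 1.79948147e+02 -1.67654608e-03 -1.66925028e+02]
```

View pics/w4m.png

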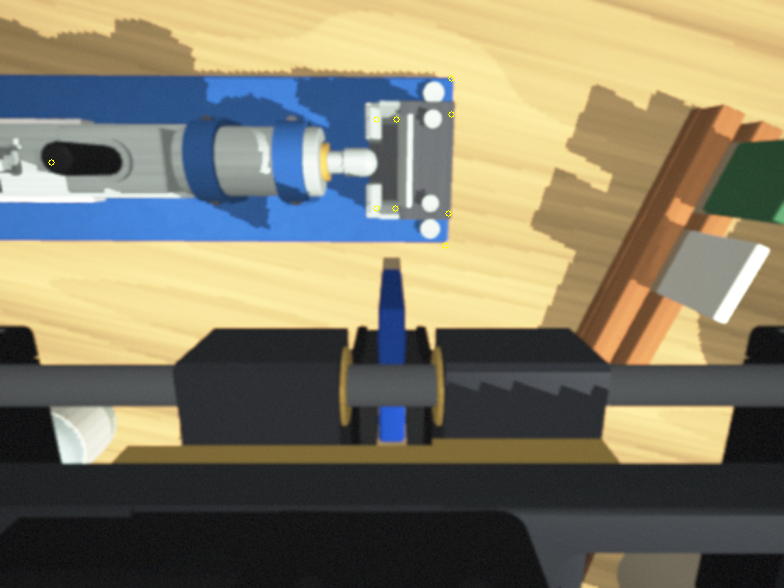

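```bash
python3 - <<'E'
from h import *
c=cam('wrist'); o=env.get_obs(); t=o['tool_pos']; r=R.from_euler('xyz',o['tool_rot'],degrees=True)
def pt(x,y,z): return t+r.apply([x,y,z])
for dx in(-.004,-.002,0,.002,.004):
    print(dx,[(proj(c,pt(dx+a,b,z))*1.4).round(1) for a,b,z in [(.025,0,.066),(-.025,0,-.024),(.025,.0045,.066),(.025,-.0045,.066)]])
u=np.array([-.2215,.975]);oo=np.array([.503,-.0076]);n=np.array([-u[1],u[0]])
for z in(.07,.08):
    w=atz(c,np.array([394,159.5])/1.4,z)[:2]; print(z,w,'tester',(w-oo)@u,(w-oo)@n)
for w in (atz(c,np.array([450,78.])/1.4,.016)[:2],atz(c,np.array([449,241.])/1.4,.016)[:2]): print((w-oo)@u,(w-oo)@n)
E
```

```text
-0.004 [array([390. , 263.7]), array([389.4, 452.8]), array([398.6, 263.7]), array([381.5, 263.7])]
-0.002 [array([390., 260.]), array([389.4, 447.9]), array([398.6, 260. ]), array([381.4, 260. ])]
0 [array([390. , 256.3]), array([389.4, 442.9]), array([398.6, 256.3]), array([381.4, 256.2])]
0.002 [array([390. , 252.5]), array([389.4, 438. ]), array([398.7, 252.5]), array([381.4, 252.5])]
0.004 [array([390. , 248.7]), array([389.4, 433. ]), array([398.7, 248.7]), array([381.4, 248.7])]
0.07 [0.4759826  0.09801637] tester 0.10896031866745784 0.0029479417961071307
0.08 [0.47620397 0.09799577] tester 0.10889120115312881 0.0027366682990177527
0.1487854320794981 0.06002285190826834
0.1525696575832795 -0.05670523880611919
```

```bash
python3 - <<'E'
from h import *
plan([.4767,.0969,.163],-167)
E
```

```text
from [0.5495 0.1126 0.1963] [ 179.95   -0.   -166.93] F [-0.17  0.22 -2.13] row [0.372 0.006 0.167] [ 0.001 -0.     0.001] t 8.4
```

Emit:
{"api": "apply_moves", "payload": {"moves": [[0.1, 0.006, 0.05, 0, 0, 0, 0], [0.2, 0.006, 0.1, 0, 0, 0, 0], [0.3, 0.006, 0.15, 0, 0, 0, 0], [0.372, 0.006, 0.167, 0, 0, 0, 0], [0.372, 0.006, 0.167, 0, 0, 0, 0], [0.372, 0.006, 0.167, 0, 0, 0, 0]]}}

```text
time_s: 9.0
tool_pos: [0.4776, 0.0959, 0.1635]
tool_rot: [-180.0, 0.1, -167.0]
force: [-0.1, 0.5, -0.9]
grip_width: 0.009
grasp_force: 20.0
```

```bash
python3 - <<'E'
from h import *
im=shot('wrist','w5.png'); cv2.imwrite('pics/w5m.png',cv2.resize(im[100:380,130:430,::-1],None,fx=2,fy=2,interpolation=cv2.INTER_CUBIC))
plan([.4767,.0969,.163],-167)
E
```

```text
from [0.478  0.0959 0.1637] [ 1.8000e+02  9.0000e-02 -1.6704e+02] F [ 0.02 -0.1  -0.95] row [0.005 0.007 0.003] [ 0.     0.001 -0.   ] t 9.05
```

View pics/w5m.png

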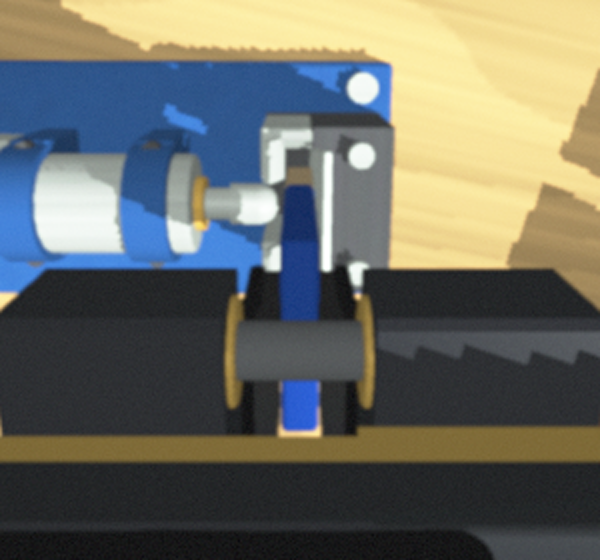

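```bash
python3 - <<'E'
from h import *
c=cam('wrist'); o=env.get_obs(); t=o['tool_pos']; r=R.from_euler('xyz',o['tool_rot'],degrees=True)
for a,z in[(.025,.097),(.025,.08),(.025,.07),(.027,.07),(.032,.08),(.035,.08)]:
    p=t+r.apply([a,0,0]); p[2]=z; q=(proj(c,p)-[130,100])*2; print(a,z,q.round(1))
E
```

```text
0.025 0.097 [297.2 165.4]
0.025 0.08 [297.3 157.1]
0.025 0.07 [297.4 152.8]
0.027 0.07 [297.4 147.9]
0.032 0.08 [297.3 139.4]
0.035 0.08 [297.3 131.7]
```

Emit:
{"api": "apply_moves", "payload": {"moves": [[0, 0.005, 0.04, 0, 0, 0, 0], [0, 0.005, 0.08, 0, 0, 0, 0], [0, 0.005, 0.12, 0, 0, 0, 0], [0, 0.005, 0.16, 0, 0, 0, 0], [0, 0.005, 0.2, 0, 0, 0, 0], [0, 0.005, 0.23, 0, 0, 0, 0], [0, 0.005, 0.23, 0, 0, 0, 0]]}}

```text
time_s: 9.75
tool_pos: [0.4762, 0.0954, 0.116]
tool_rot: [180.0, -0.1, -167.1]
force: [0.4, -0.9, -2.1]
grip_width: 0.009
grasp_force: 20.0
```

Emit:
{"api": "apply_moves", "payload": {"moves": [[0, 0, 0.03, 0, 0, 0, 0], [0, 0, 0.06, 0, 0, 0, 0], [0, 0, 0.09, 0, 0, 0, 0], [0, 0, 0.11, 0, 0, 0, 0], [0, 0, 0.125, 0, 0, 0, 0], [0, 0, 0.135, 0, 0, 0, 0], [0, 0, 0.135, 0, 0, 0, 0], [0, 0, 0.135, 0, 0, 0, 0]]}}

```text
time_s: 10.55
tool_pos: [0.4768, 0.0955, 0.0899]
tool_rot: [-180.0, -0.0, -167.1]
force: [1.3, -3.2, -2.9]
grip_width: 0.0086
grasp_force: 20.0
```

Emit:
{"api": "apply_moves", "payload": {"moves": [[0, -0.003, 0.005, 0, 0, 0, 0], [0, -0.003, 0.01, 0, 0, 0, 0], [0, -0.003, 0.015, 0, 0, 0, 0], [0, -0.003, 0.02, 0, 0, 0, 0], [0, -0.003, 0.02, 0, 0, 0, 0]]}}

```text
time_s: 11.05
tool_pos: [0.4771, 0.0955, 0.0865]
tool_rot: [-180.0, 0.0, -167.1]
force: [-2.1, -1.2, 3.4]
grip_width: 0.0089
grasp_force: 20.0
```

Emit:
{"api": "apply_moves", "payload": {"moves": [[0, 0, 0.005, 0, 0, 0, 0], [0, 0, 0.01, 0, 0, 0, 0], [0, 0, 0.01, 0, 0, 0, 0]]}}

```text
time_s: 11.35
tool_pos: [0.4775, 0.0956, 0.0865]
tool_rot: [-179.9, 0.0, -167.1]
force: [-6.6, -2.9, 19.9]
grip_width: 0.0085
grasp_force: 20.0
```

Emit:
{"api": "apply_moves", "payload": {"moves": [[0, 0, -0.008, 0, 0, 0, 0], [0, 0, -0.008, 0, 0, 0, 0.4], [0, 0, -0.008, 0, 0, 0, 0.4], [0, 0, -0.008, 0, 0, 0, 0.4], [0, 0, -0.008, 0, 0, 0, 0.4], [0, 0, -0.15, 0, 0, 0, 0.5], [0, 0, -0.3, 0, 0, 0, 0.5], [0, 0, -0.4, 0, 0, 0, 0.5], [0, 0, -0.4, 0, 0, 0, 0.5]]}}

```text
time_s: 12.25
tool_pos: [0.479, 0.0958, 0.1668]
tool_rot: [-179.9, 0.3, -167.1]
force: [0.1, 0.4, -0.2]
grip_width: 0.0433
grasp_force: 0.0
```

```bash
python3 - <<'E'
from h import *
print(env.get_obs()['grip_width'])
plan([.60,-.06,.22],-167)
E
```

```text
0.04328938194978071
from [0.479  0.0958 0.1668] [-179.92    0.29 -167.13] F [ 0.1   0.38 -0.18] row [-0.418 -0.895 -0.263] [-0.001  0.003 -0.001] t 12.25
```

Emit:
{"api": "apply_moves", "payload": {"moves": [[-0.35, -0.87, -0.2, 0, 0, 0, 0.5], [-0.35, -0.87, -0.2, 0, 0, 0, 0.5], [-0.35, -0.87, -0.2, 0, 0, 0, 0.5], [-0.35, -0.87, -0.2, 0, 0, 0, 0.5], [-0.35, -0.87, -0.2, 0, 0, 0, 0.5], [-0.35, -0.87, -0.2, 0, 0, 0, 0.5]]}}

```text
time_s: 12.85
tool_pos: [0.5837, -0.0594, 0.2025]
tool_rot: [179.9, -0.1, -167.2]
force: [0.2, 0.7, 0.6]
grip_width: 0.0437
grasp_force: 0.0
```

```bash
python3 - <<'E'
from h import *
import time
c=cam('wrist'); im=shot('wrist','w6.png'); o=env.get_obs()
print(o['tool_pos'],o['tool_rot'])
a=np.radians(103.1);u=np.array([np.cos(a),np.sin(a)]);n=np.array([-u[1],u[0]]);oo=np.array([.4772,.0955])-.104*u
print('origin',oo)
v=cv2.resize(im,(784,588))
for x,y,z in [(.104,0,.11),(-.068,0,.121),(-.228,0,.077)]:
    q=proj(c,[*(oo+u*x+n*y),z])*1.4; cv2.circle(v,tuple(int(round(t)) for t in q),3,(255,255,0),1); print(x,y,q.round())
for t,z in [('handle',.121),('trip',.077),('tile_blue',.11)]:
    for b in masks_of('wrist',t)[:1]:
        ys,xs=np.nonzero(b['pixels']); w=atz(c,b['location'],z)[:2]; print(t,b['conf'],np.round(np.array(b['location'])*1.4),xs.min()*1.4,xs.max()*1.4,ys.min()*1.4,ys.max()*1.4,w.round(4),((w-oo)@u).round(4),((w-oo)@n).round(4))
cv2.imwrite('pics/w6m.png',v[:,:,::-1])
E
```

```text
[ 0.58322711 -0.0578343   0.20268997] [ 1.79881695e+02 -1.08155580e-01 -1.67094252e+02]
origin [ 0.50077174 -0.0057935 ]
0.104 0 [704. 168.]
-0.068 0 [395. 170.]
-0.228 0 [139. 172.]
handle 0.61 [393. 168.] 298.2 637.0 135.79999999999998 201.6 [ 0.5152 -0.0731] -0.0688 0.0012
trip 0.81 [178. 172.] 107.8 288.4 144.2 196.0 [ 0.5472 -0.2042] -0.2038 -0.0003
tile_blue 0.68 [679. 168.] 613.1999999999999 719.5999999999999 120.39999999999999 214.2 [0.4798 0.0822] 0.0905 0.0004
```

View pics/w6m.png

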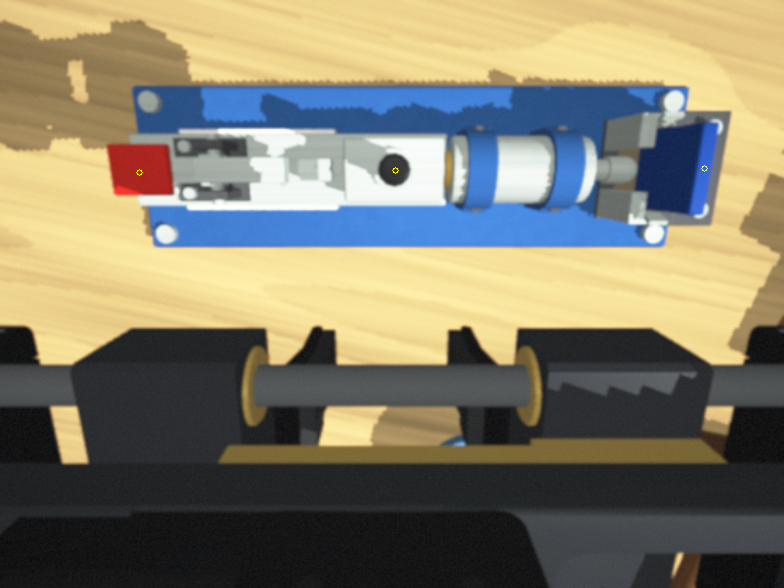

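The tile is seated upright in the holder and my marks match: handle at (395,170), red pad around (139,170).

```bash
python3 - <<'E'
from h import *
plan([.5162,-.0720,.15],-166.9)
plan([.5162,-.0720,.088],-166.9)
E
```

```text
from [ 0.5832 -0.0571  0.2036] [ 1.7998e+02 -6.0000e-02 -1.6698e+02] F [-0.59  0.17  0.77] row [0.343 0.003 0.268] [ 0.    -0.001 -0.001] t 13.05
from [ 0.5832 -0.0571  0.2036] [ 1.7998e+02 -6.0000e-02 -1.6698e+02] F [-0.59  0.17  0.77] row [0.343 0.003 0.578] [ 0.    -0.001 -0.001] t 13.05
```

Emit:
{"api": "apply_moves", "payload": {"moves": [[0.2, 0, 0.1, 0, 0, 0, 0.5], [0.343, 0, 0.2, 0, 0, 0, 0.5], [0.343, 0, 0.25, 0, 0, 0, 0.5], [0.343, 0, 0.35, 0, 0, 0, 0.5], [0.343, 0, 0.45, 0, 0, 0, 0.5], [0.343, 0, 0.55, 0, 0, 0, 0.5], [0.343, 0, 0.578, 0, 0, 0, 0.5], [0.343, 0, 0.578, 0, 0, 0, 0.5]]}}

```text
time_s: 13.85
tool_pos: [0.5169, -0.0732, 0.0881]
tool_rot: [180.0, -0.1, -167.0]
force: [1.1, -0.2, -0.5]
grip_width: 0.0434
grasp_force: 0.0
```

```bash
python3 - <<'E'
from h import *
im=shot('wrist','w7.png'); cv2.imwrite('pics/w7m.png',cv2.resize(im[100:330,100:460,::-1],None,fx=2,fy=2))
plan([.5162,-.0720,.088],-166.9)
E
```

```text
from [ 0.5175 -0.0734  0.089 ] [-1.8000e+02  3.0000e-02 -1.6706e+02] F [-0.23  0.61  0.42] row [0.005 0.008 0.005] [-0.     0.    -0.002] t 13.9
```

View pics/w7m.png

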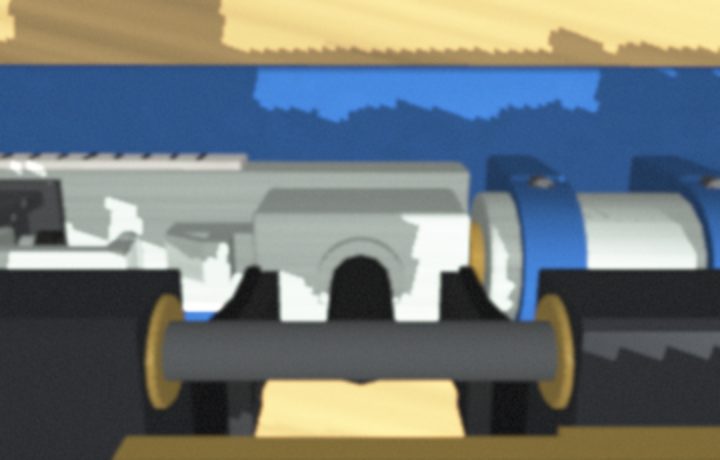

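Emit:
{"api": "apply_moves", "payload": {"moves": [[0.003, 0, 0, 0, 0, 0, 0.15], [0.003, 0, 0, 0, 0, 0, 0.15], [0.003, 0, 0, 0, 0, 0, 0.15], [0.003, 0, 0, 0, 0, 0, 0.15], [0.003, 0, 0, 0, 0, 0, 0.15], [0.003, 0, 0, 0, 0, 0, 0.15]], "grip_force": 40}}

```text
time_s: 14.5
tool_pos: [0.5168, -0.0741, 0.0889]
tool_rot: [-180.0, 0.0, -167.1]
force: [-0.0, 0.4, 1.8]
grip_width: 0.017
grasp_force: 40.0
```

```bash
cat > f.py <<'E'
from h import *
a=np.radians(103.1);u=np.array([np.cos(a),np.sin(a)]);oo=np.array([.4772,.0955])-.104*u
o=env.get_obs();print('x',round(float((o['tool_pos'][:2]-oo)@u)*1000,2),'pull',round(float(o['force'][:2]@u),2),'F',o['force'].round(2),o['grip_width'].round(4),'g',round(o['grasp_force'],1),'t',round(o['time_s'],2),'tau1',o['effort'].round(2))
E
python3 f.py
```

```text
Traceback (most recent call last):
  File "f.py", line 3, in <module>
    o=env.get_obs();print('x',round(float((o['tool_pos'][:2]-oo)@u)*1000,2),'pull',round(float(o['force'][:2]@u),2),'F',o['force'].round(2),o['grip_width'].round(4),'g',round(o['grasp_force'],1),'t',round(o['time_s'],2),'tau1',o['effort'].round(2))
                                                                                                                                            ^^^^^^^^^^^^^^^^^^^^^
AttributeError: 'float' object has no attribute 'round'
```

Emit:
{"api": "apply_moves", "payload": {"moves": [[0, -0.01, 0, 0, 0, 0, 0.15], [0, -0.02, 0, 0, 0, 0, 0.15], [0, -0.02, 0, 0, 0, 0, 0.15], [0, -0.02, 0, 0, 0, 0, 0.15]]}}

```text
time_s: 14.9
tool_pos: [0.5177, -0.0782, 0.0889]
tool_rot: [-180.0, 0.0, -167.1]
force: [-1.5, 0.7, 5.3]
grip_width: 0.0172
grasp_force: 40.0
```

Emit:
{"api": "apply_moves", "payload": {"moves": [[0, -0.01, 0, 0, 0, 0, 0.15], [0, -0.02, 0, 0, 0, 0, 0.15], [0, -0.02, 0, 0, 0, 0, 0.15], [0, -0.02, 0, 0, 0, 0, 0.15]]}}

```text
time_s: 15.3
tool_pos: [0.5185, -0.0817, 0.0889]
tool_rot: [180.0, 0.0, -167.1]
force: [-2.1, 2.5, 5.8]
grip_width: 0.0172
grasp_force: 40.0
```

Emit:
{"api": "apply_moves", "payload": {"moves": [[0, -0.01, 0, 0, 0, 0, 0.15], [0, -0.02, 0, 0, 0, 0, 0.15], [0, -0.02, 0, 0, 0, 0, 0.15], [0, -0.02, 0, 0, 0, 0, 0.15]]}}

```text
time_s: 15.7
tool_pos: [0.5192, -0.0851, 0.0889]
tool_rot: [179.9, -0.0, -167.1]
force: [-2.1, 3.5, 6.2]
grip_width: 0.0169
grasp_force: 40.0
```

Emit:
{"api": "apply_moves", "payload": {"moves": [[0, -0.01, 0, 0, 0, 0, 0.15], [0, -0.02, 0, 0, 0, 0, 0.15], [0, -0.02, 0, 0, 0, 0, 0.15], [0, -0.02, 0, 0, 0, 0, 0.15]]}}

```text
time_s: 16.1
tool_pos: [0.5198, -0.0876, 0.0889]
tool_rot: [179.9, -0.0, -167.1]
force: [-3.1, 6.1, 7.2]
grip_width: 0.0167
grasp_force: 40.0
```

```bash
sed -i "s/o\['grip_width'\].round(4)/round(o['grip_width'],4)/" f.py; python3 f.py
```

```text
x -83.98 pull 6.6 F [-3.06  6.06  7.23] 0.0167 g 40.0 t 16.1 tau1 [ 2.570e+00 -3.145e+01 -1.630e+00 -2.681e+01  1.800e+00 -9.700e-01
  3.000e-02]
```

Emit:
{"api": "apply_moves", "payload": {"moves": [[0, -0.01, 0, 0, 0, 0, 0.15], [0, -0.01, 0, 0, 0, 0, 0.15], [0, -0.01, 0, 0, 0, 0, 0.15]]}}

```text
time_s: 16.4
tool_pos: [0.5202, -0.0891, 0.0889]
tool_rot: [179.8, -0.0, -167.0]
force: [-4.1, 5.7, 6.9]
grip_width: 0.0173
grasp_force: 40.0
```

Emit:
{"api": "apply_moves", "payload": {"moves": [[0, -0.01, 0, 0, 0, 0, 0.15], [0, -0.01, 0, 0, 0, 0, 0.15], [0, -0.01, 0, 0, 0, 0, 0.15]]}}

```text
time_s: 16.7
tool_pos: [0.5205, -0.0907, 0.0888]
tool_rot: [179.8, -0.0, -167.0]
force: [-3.6, 8.0, 8.1]
grip_width: 0.0171
grasp_force: 40.0
```

Emit:
{"api": "apply_moves", "payload": {"moves": [[0, -0.01, 0, 0, 0, 0, 0.15], [0, -0.01, 0, 0, 0, 0, 0.15], [0, -0.01, 0, 0, 0, 0, 0.15]]}}

```text
time_s: 17.0
tool_pos: [0.5209, -0.0923, 0.0888]
tool_rot: [179.8, -0.1, -167.0]
force: [-3.0, 7.6, 8.7]
grip_width: 0.0169
grasp_force: 40.0
```

Emit:
{"api": "apply_moves", "payload": {"moves": [[0, -0.01, 0, 0, 0, 0, 0.15], [0, -0.01, 0, 0, 0, 0, 0.15], [0, -0.01, 0, 0, 0, 0, 0.15]]}}

```text
time_s: 17.3
tool_pos: [0.5213, -0.094, 0.0888]
tool_rot: [179.8, -0.1, -167.0]
force: [-5.2, 8.1, 8.8]
grip_width: 0.017
grasp_force: 40.0
```

```bash
python3 f.py
```

```text
x -90.53 pull 9.06 F [-5.18  8.1   8.77] 0.017 g 40.0 t 17.3 tau1 [  3.77 -31.61  -0.38 -27.23   2.58  -1.39   0.04]
```

Emit:
{"api": "apply_moves", "payload": {"moves": [[0, -0.01, 0, 0, 0, 0, 0.15], [0, -0.01, 0, 0, 0, 0, 0.15], [0, -0.01, 0, 0, 0, 0, 0.15]]}}

```text
time_s: 17.6
tool_pos: [0.5217, -0.0959, 0.0888]
tool_rot: [179.7, -0.1, -167.0]
force: [-4.2, 8.1, 9.3]
grip_width: 0.0173
grasp_force: 40.0
```

```bash
python3 f.py
```

```text
x -92.52 pull 8.82 F [-4.24  8.07  9.3 ] 0.0173 g 40.0 t 17.6 tau1 [ 3.800e+00 -3.170e+01 -3.700e-01 -2.726e+01  2.600e+00 -1.420e+00
  3.000e-02]
```

Emit:
{"api": "apply_moves", "payload": {"moves": [[0, -0.01, 0, 0, 0, 0, 0.15], [0, -0.01, 0, 0, 0, 0, 0.15], [0, -0.01, 0, 0, 0, 0, 0.15]]}}

```text
time_s: 17.9
tool_pos: [0.5222, -0.0981, 0.0888]
tool_rot: [179.8, -0.1, -167.0]
force: [-5.4, 7.1, 8.5]
grip_width: 0.0171
grasp_force: 40.0
```

```bash
python3 f.py
```

```text
x -94.72 pull 8.19 F [-5.42  7.15  8.52] 0.0171 g 40.0 t 17.9 tau1 [ 3.600e+00 -3.184e+01 -6.000e-01 -2.721e+01  2.470e+00 -1.370e+00
  3.000e-02]
```

Emit:
{"api": "apply_moves", "payload": {"moves": [[0, -0.01, 0, 0, 0, 0, 0.15], [0, -0.01, 0, 0, 0, 0, 0.15], [0, -0.01, 0, 0, 0, 0, 0.15]]}}

```text
time_s: 18.2
tool_pos: [0.5226, -0.0999, 0.0889]
tool_rot: [179.8, -0.1, -167.0]
force: [-4.4, 8.2, 9.2]
grip_width: 0.017
grasp_force: 40.0
```

```bash
python3 f.py
```

```text
x -96.61 pull 8.96 F [-4.37  8.18  9.16] 0.017 g 40.0 t 18.2 tau1 [  3.69 -31.92  -0.53 -27.26   2.53  -1.41   0.04]
```

Emit:
{"api": "apply_moves", "payload": {"moves": [[0, -0.01, 0, 0, 0, 0, 0.15], [0, -0.01, 0, 0, 0, 0, 0.15], [0, -0.01, 0, 0, 0, 0, 0.15]]}}

```text
time_s: 18.5
tool_pos: [0.523, -0.1016, 0.0888]
tool_rot: [179.7, -0.1, -167.0]
force: [-5.2, 9.3, 9.4]
grip_width: 0.0172
grasp_force: 40.0
```

```bash
python3 f.py
```

```text
x -98.35 pull 10.2 F [-5.15  9.27  9.43] 0.0172 g 40.0 t 18.5 tau1 [  3.9  -31.97  -0.32 -27.34   2.67  -1.5    0.04]
```

Emit:
{"api": "apply_moves", "payload": {"moves": [[0, -0.01, 0, 0, 0, 0, 0.15], [0, -0.01, 0, 0, 0, 0, 0.15], [0, -0.01, 0, 0, 0, 0, 0.15]]}}

```text
time_s: 18.8
tool_pos: [0.5234, -0.1033, 0.0888]
tool_rot: [179.7, -0.1, -167.0]
force: [-4.3, 9.3, 9.9]
grip_width: 0.0168
grasp_force: 40.0
```

```bash
python3 f.py
```

```text
x -100.07 pull 10.06 F [-4.26  9.34  9.92] 0.0168 g 40.0 t 18.8 tau1 [  4.11 -32.02  -0.1  -27.43   2.81  -1.59   0.04]
```

Emit:
{"api": "apply_moves", "payload": {"moves": [[0, -0.005, 0, 0, 0, 0, 0.15], [0, -0.005, 0, 0, 0, 0, 0.15], [0, -0.005, 0, 0, 0, 0, 0.15]]}}

```text
time_s: 19.1
tool_pos: [0.5235, -0.1039, 0.0888]
tool_rot: [179.7, -0.1, -167.0]
force: [-5.4, 9.5, 9.5]
grip_width: 0.0173
grasp_force: 40.0
```

```bash
python3 f.py
```

```text
x -100.75 pull 10.53 F [-5.42  9.55  9.49] 0.0173 g 40.0 t 19.1 tau1 [  4.38 -32.02   0.19 -27.53   2.99  -1.68   0.04]
```

Emit:
{"api": "apply_moves", "payload": {"moves": [[0, -0.005, 0, 0, 0, 0, 0.15], [0, -0.005, 0, 0, 0, 0, 0.15], [0, -0.005, 0, 0, 0, 0, 0.15]]}}

```text
time_s: 19.4
tool_pos: [0.5237, -0.1048, 0.0888]
tool_rot: [179.7, -0.1, -167.0]
force: [-5.7, 9.7, 10.2]
grip_width: 0.0167
grasp_force: 40.0
```

```bash
python3 f.py
```

```text
x -101.66 pull 10.69 F [-5.66  9.66 10.18] 0.0167 g 40.0 t 19.4 tau1 [ 4.430e+00 -3.206e+01  2.300e-01 -2.755e+01  3.010e+00 -1.710e+00
  3.000e-02]
```

Emit:
{"api": "apply_moves", "payload": {"moves": [[0, -0.005, 0, 0, 0, 0, 0.15], [0, -0.005, 0, 0, 0, 0, 0.15], [0, -0.005, 0, 0, 0, 0, 0.15]]}}

```text
time_s: 19.7
tool_pos: [0.524, -0.106, 0.0888]
tool_rot: [179.7, -0.1, -167.0]
force: [-4.6, 8.4, 9.9]
grip_width: 0.017
grasp_force: 40.0
```

```bash
python3 f.py
```

```text
x -102.9 pull 9.18 F [-4.58  8.36  9.91] 0.017 g 40.0 t 19.7 tau1 [ 4.240e+00 -3.215e+01  1.000e-02 -2.750e+01  2.890e+00 -1.650e+00
  3.000e-02]
```

Emit:
{"api": "apply_moves", "payload": {"moves": [[0, -0.005, 0, 0, 0, 0, 0.15], [0, -0.005, 0, 0, 0, 0, 0.15], [0, -0.005, 0, 0, 0, 0, 0.15]]}}

```text
time_s: 20.0
tool_pos: [0.5245, -0.1082, 0.0889]
tool_rot: [179.8, -0.1, -167.0]
force: [-3.5, 8.2, 7.8]
grip_width: 0.0166
grasp_force: 40.0
```

```bash
python3 f.py
```

```text
x -105.15 pull 8.77 F [-3.46  8.2   7.82] 0.0166 g 40.0 t 20.0 tau1 [ 3.230e+00 -3.240e+01 -1.120e+00 -2.716e+01  2.210e+00 -1.320e+00
  1.000e-02]
```

Emit:
{"api": "apply_moves", "payload": {"moves": [[0, -0.004, 0, 0, 0, 0, 0.15], [0, -0.004, 0, 0, 0, 0, 0.15], [0, -0.004, 0, 0, 0, 0, 0.15]]}}

```text
time_s: 20.3
tool_pos: [0.5245, -0.1083, 0.0889]
tool_rot: [179.7, -0.1, -167.0]
force: [-4.8, 8.0, 9.3]
grip_width: 0.0168
grasp_force: 40.0
```

```bash
python3 f.py
```

```text
x -105.23 pull 8.85 F [-4.84  7.96  9.32] 0.0168 g 40.0 t 20.3 tau1 [  3.81 -32.31  -0.49 -27.36   2.62  -1.53   0.04]
```

Emit:
{"api": "apply_moves", "payload": {"moves": [[0, 0.005, 0, 0, 0, 0, 0.15], [0, 0.01, 0, 0, 0, 0, 0.15], [0, 0.01, 0, 0, 0, 0, 0.15], [0, 0.01, 0, 0, 0, 0, 0.15]]}}

```text
time_s: 20.7
tool_pos: [0.5245, -0.1081, 0.0889]
tool_rot: [179.9, -0.0, -167.1]
force: [-3.1, 5.5, 7.5]
grip_width: 0.0174
grasp_force: 40.0
```

```bash
python3 f.py
```

```text
x -105.06 pull 6.09 F [-3.14  5.52  7.49] 0.0174 g 40.0 t 20.7 tau1 [  2.3  -32.57  -2.15 -26.83   1.6   -0.98   0.  ]
```

Emit:
{"api": "apply_moves", "payload": {"moves": [[0, 0.005, 0, 0, 0, 0, 0.15], [0, 0.01, 0, 0, 0, 0, 0.15], [0, 0.01, 0, 0, 0, 0, 0.15], [0, 0.01, 0, 0, 0, 0, 0.15]]}}

```text
time_s: 21.1
tool_pos: [0.5245, -0.1081, 0.0889]
tool_rot: [-180.0, 0.0, -167.1]
force: [-1.0, 2.4, 6.0]
grip_width: 0.0169
grasp_force: 40.0
```

```bash
python3 f.py
```

```text
x -104.99 pull 2.57 F [-0.95  2.42  5.96] 0.0169 g 40.0 t 21.1 tau1 [ 7.400e-01 -3.275e+01 -3.850e+00 -2.624e+01  6.000e-01 -4.600e-01
 -1.000e-02]
```

Emit:
{"api": "apply_moves", "payload": {"moves": [[0, 0.006, 0, 0, 0, 0, 0.15], [0, 0.006, 0, 0, 0, 0, 0.15], [0, 0.006, 0, 0, 0, 0, 0.5], [0, 0.006, 0, 0, 0, 0, 0.5], [0, 0.006, 0, 0, 0, 0, 0.5], [0, 0.006, 0, 0, 0, 0, 0.5], [0, 0.006, -0.15, 0, 0, 0, 0.5], [0, 0.006, -0.3, 0, 0, 0, 0.5], [0, 0.006, -0.4, 0, 0, 0, 0.5], [0, 0.006, -0.4, 0, 0, 0, 0.5]]}}

```text
time_s: 22.1
tool_pos: [0.526, -0.1071, 0.1713]
tool_rot: [-179.8, 0.3, -167.1]
force: [1.0, -0.2, 0.2]
grip_width: 0.0434
grasp_force: 0.0
```

```bash
python3 - <<'E'
from h import *
a=np.radians(103.1);u=np.array([np.cos(a),np.sin(a)]);oo=np.array([.4772,.0955])-.104*u
p=oo-.228*u; print(env.get_obs()['grip_width'],p)
plan([*p,.15],-166.9)
E
```

```text
0.04341531394241711 [ 0.55244823 -0.22786002]
from [ 0.526  -0.1071  0.1713] [-179.83    0.26 -167.12] F [ 1.05 -0.19  0.16] row [ 0.006 -0.618  0.108] [-0.002  0.003 -0.003] t 22.1
```

Emit:
{"api": "apply_moves", "payload": {"moves": [[0, -0.2, 0, 0, 0, 0, 0], [0, -0.4, 0, 0, 0, 0, 0], [0.005, -0.638, 0.1, 0, 0, 0, 0], [0.005, -0.638, 0.25, 0, 0, 0, 0], [0.005, -0.638, 0.35, 0, 0, 0, 0], [0.005, -0.638, 0.4, 0, 0, 0, 0], [0.005, -0.638, 0.43, 0, 0, 0, 0], [0.005, -0.638, 0.43, 0, 0, 0, 0]], "grip_force": 20}}

```text
time_s: 22.9
tool_pos: [0.5513, -0.231, 0.082]
tool_rot: [180.0, -0.0, -167.1]
force: [0.2, -0.0, 0.2]
grip_width: 0.001
grasp_force: 0.0
```

```bash
python3 f.py; python3 - <<'E'
from h import *
im=shot('wrist','w8.png'); cv2.imwrite('pics/w8m.png',cv2.resize(im[100:380,180:560,::-1],None,fx=2,fy=2))
E
```

```text
x -230.75 pull -0.09 F [ 0.23 -0.04  0.21] 0.001 g 0.0 t 22.9 tau1 [ 3.000e-02 -4.280e+01 -6.770e+00 -2.723e+01  1.000e-01 -3.000e-02
 -2.000e-02]
```

View pics/w8m.png

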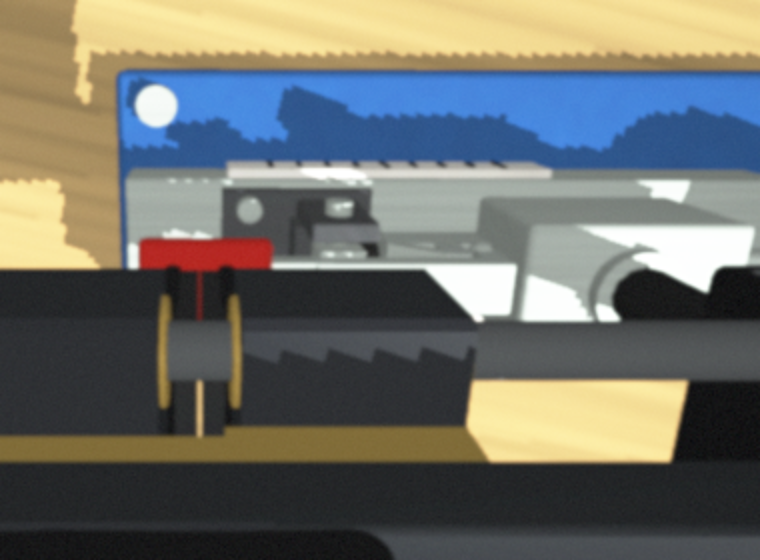

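The closed fingers are centred over the red pad (columns 165–235 in the crop). The striker is still drawn back. Next: press.

Emit:
{"api": "apply_moves", "payload": {"moves": [[0, 0, 0.02, 0, 0, 0, 0], [0, 0, 0.035, 0, 0, 0, 0], [0, 0, 0.05, 0, 0, 0, 0], [0, 0, 0.06, 0, 0, 0, 0], [0, 0, 0.06, 0, 0, 0, 0]]}}

```text
time_s: 23.45
tool_pos: [0.5522, -0.2326, 0.0713]
tool_rot: [-179.9, 0.1, -167.2]
force: [0.4, -2.7, 6.2]
grip_width: 0.0004
grasp_force: 2.9
```

```bash
python3 f.py; python3 - <<'E'
from h import *
im=viewer.read_camera('wrist'); b=boxes_of('wrist','handle'); print([(x['location'],x['conf']) for x in b]); cv2.imwrite('pics/w9m.png',cv2.resize(im[:380,:,::-1],None,fx=1.4,fy=1.4))
E
```

```text
x -232.6 pull -2.69 F [ 0.43 -2.66  6.23] 0.0004 g 2.9 t 23.45 tau1 [-1.240e+00 -4.055e+01 -7.630e+00 -2.387e+01 -6.500e-01  3.000e-01
 -1.000e-02]
[([502.3, 227.9], 0.89), ([365.9, 231.0], 0.25)]
```

Emit:
{"api": "apply_moves", "payload": {"moves": [[0, 0, 0.01, 0, 0, 0, 0], [0, 0, 0.02, 0, 0, 0, 0], [0, 0, 0.025, 0, 0, 0, 0], [0, 0, 0.025, 0, 0, 0, 0]]}}

```text
time_s: 23.95
tool_pos: [0.5525, -0.2339, 0.0669]
tool_rot: [-179.8, 0.1, -167.2]
force: [0.7, -4.0, 6.7]
grip_width: 0.0005
grasp_force: 3.8
```

```bash
python3 f.py; python3 - <<'E'
from h import *
im=viewer.read_camera('wrist'); b=boxes_of('wrist','handle'); print([(x['location'],x['conf']) for x in b]); cv2.imwrite('pics/w9m.png',cv2.resize(im[:380,:,::-1],None,fx=1.4,fy=1.4))
E
```

```text
x -233.95 pull -4.07 F [ 0.72 -4.01  6.72] 0.0005 g 3.8 t 23.95 tau1 [-2.200e+00 -3.982e+01 -8.530e+00 -2.275e+01 -1.210e+00  4.000e-01
 -1.000e-02]
[([503.6, 230.1], 0.82)]
```

View pics/w9m.png

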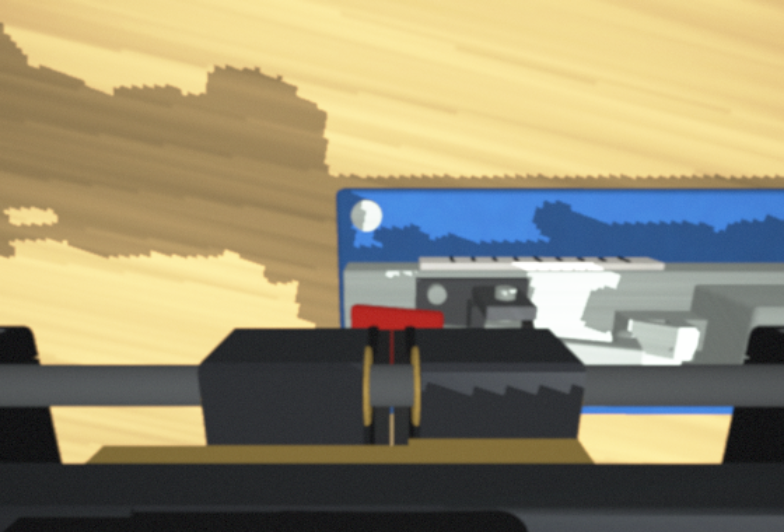

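The head has flown forward: its rear edge is now at column 690 and the sear bar is exposed. Next I lift off and check the tile.

Emit:
{"api": "apply_moves", "payload": {"moves": [[0, 0, -0.1, 0, 0, 0, 0], [0, 0, -0.3, 0, 0, 0, 0], [0, 0, -0.5, 0, 0, 0, 0], [-0.2, 0.3, -0.7, 0, 0, 0, 0], [-0.3, 0.6, -0.7, 0, 0, 0, 0], [-0.35, 0.9, -0.7, 0, 0, 0, 0], [-0.35, 0.9, -0.7, 0, 0, 0, 0], [-0.35, 0.9, -0.7, 0, 0, 0, 0]]}}

```text
time_s: 24.85
tool_pos: [0.5791, -0.0296, 0.2063]
tool_rot: [179.7, 0.1, -166.4]
force: [0.4, 0.2, 0.2]
grip_width: 0.0007
grasp_force: 0.0
```

```bash
python3 f.py; python3 - <<'E'
from h import *
im=shot('wrist','w10.png')
c=cam('wrist');a=np.radians(103.1);u=np.array([np.cos(a),np.sin(a)]);n=np.array([-u[1],u[0]]);oo=np.array([.4772,.0955])-.104*u
v=cv2.resize(im,(784,588))
for x,y,z in [(.104,.025,.11),(.104,-.025,.11),(-.068,0,.121),(-.228,0,.077)]:
    q=proj(c,[*(oo+u*x+n*y),z])*1.4; cv2.circle(v,tuple(int(round(t)) for t in q),3,(255,255,0),1)
cv2.imwrite('pics/w10m.png',v[:,:,::-1])
E
```

```text
x -40.93 pull 0.07 F [0.44 0.18 0.16] 0.0007 g 0.0 t 24.85 tau1 [  1.11 -35.64  -4.39 -30.03   0.15   0.11  -0.46]
```

View pics/w10m.png

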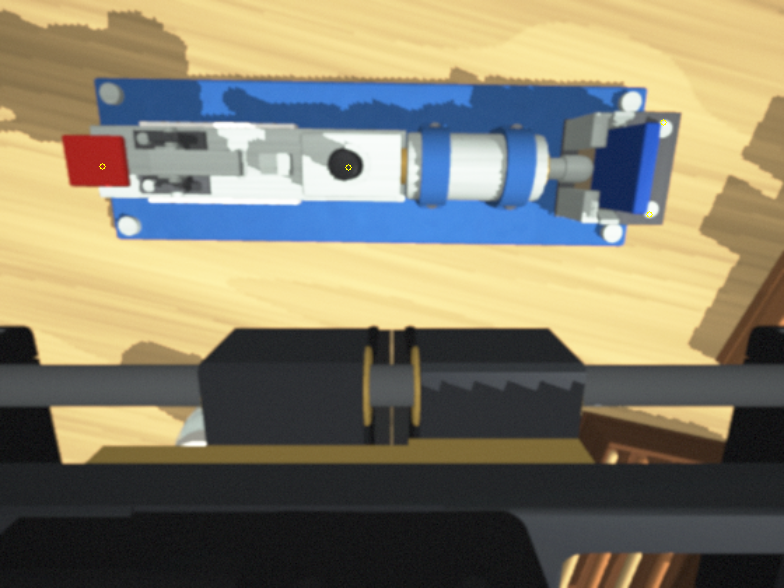

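The striker is home at (346,166), the lever is up, and the tile is standing in the holder around (650,165). Handing in.

```bash
python3 -c "
from h import *
print(env.sign_off())"
```

```text
the job is handed in; nothing more can be done
None
```

The job is handed in: the blue tile was seated, the striker was cocked by feel and tripped onto it, and the last picture shows the tile standing, the striker home and the lever up; the sign-off returned no verdict.

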